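# Mirror the barista's tool row for a left-hander

### The arm

A 7-joint arm with a two-finger parallel gripper is mounted at the origin on the work surface. World frame = base frame: x ahead of the robot, y to its left, z up, the work surface at z = 0. Lengths are in m, angles in rad, forces in N, time in s.
With the tool pointing down it reaches from about 0.4 to 0.875 m from the base axis. Payload 19.3 kg.
Tool frame: the origin (TCP) lies midway between the tips of the shut fingers; the grasp point (between the pads) lies 19 mm behind it (bot.pinch_z is the distance from the TCP to the grasp point, in m); z points along the fingers, y is the line along which they close (so a half turn about z gives the same grasp; the last joint's range is limited). The gripper opens to 85 mm and grips with 20 to 120 N. Pads are 22 mm wide; open, the fingers measure 114 mm over their backs; the gripper's body (76 mm by 85 mm) begins 54 mm behind the grasp point. The pads swing forward as they close: fully open they stand 13 mm farther back than shut.
Start: joints at [1.127, 0.521, -0.036, 1.599, 0.021, 1.021, -0.113], TCP at [0.228, -0.582, 0.208] pointing down, gripper open.
Joint ranges: [-2.91, 2.91], [-0.3, 2.13], [-1.5, 1.42], [0.17, 2.43], [-1.26, 4.41], [0.16, 1.93], [-2.52, 2.52]. Speed limits (rad/s): [1.89, 1.89, 2.39, 2.39, 3.01, 3.01, 3.01].

### API

Orientations are given as [roll, pitch, yaw] about the fixed x, y, z axes, in that order (R = Rz(yaw) Ry(pitch) Rx(roll)).
In Python, from workcell import observe, viewer, bot gives the robot as it stands. The module is installed in compiled form; this text tells all that it offers.
- The arm moves only by the tool play_rows, never from a script. Its argument "motion" is a list of rows, each a list of 7 numbers: the shift along the tool's x, y, z in cm, then the turn, a rotation vector about the tool's x, y, z in rad, then the opening, from -1 (shut) to 1 (fully open), so that 0 is half open. A call has exactly 5 rows; each row is the pose to reach, as a shift and turn from the pose commanded when the call began, along the tool's axes at that moment; what a row does not reach only later rows make up. A row lasts 1/10 s, in which the tool goes at most 50 mm and 8.59 degrees, less where a joint would pass 70% of its speed; a pose out of reach is approached as far as the arm can. A call with a gripper value outside its range is refused whole. The fingers move at their own pace and stop on an object; "squeeze" is the grip in N (left out, the last holds). Time passes only in rows, so rows that repeat a pose let the fingers close, or fill a call up. It gives the time, the measured TCP pose, the force, the opening and the grip force at its end, in the units of the state.
- observe(): the state, without advancing time (a new reading comes with each control period).
- viewer.grab_frame(name): name is "scene" or "top"; returns (picture, depth): 480x640x3 uint8, red, green, blue; 480x640 float32, m along the optical axis (not along the pixel's ray), 0 where there is no reading.
- viewer.camera_info(name): a dict with "fx", "fy", "cx", "cy" (pixels), "k1" (the pictures are not rectified: a ray, as slopes to the right and down, at radius r is drawn at 1 + k1 r^2 times it, then the intrinsics apply), "R" (3x3) and "t" (3): a world point X has camera coordinates R X + t. Camera axes: x right, y down, z forward; pixel columns grow to the right and rows downward; lengths in m; the calibration is good to about 2 mm. A picture is of the moment at which its call begins. camera_info takes no time and is no camera call.
- bot.job_done(): hands the job in; it is judged then, once.
The state is a dict: "clock": time; "qpos": joint angles; "qd": joint speeds; "joint_efforts": joint torques, N m; "position": TCP position; "tool_rot": TCP orientation; "force": force on the tool from outside, world axes, zero at the start; "moment": the same for the moment, N m; "grip_width": finger opening in m; "finger_force": force on a finger pad.
Only numpy, scipy, OpenCV 4.12 (cv2) and the standard library are available. Lean on these libraries where they do the work, as an engineer would, in place of code of your own. Each camera call takes 0.05 s, during which the arm holds its last target. There are 200 camera calls.

### The job

A left-handed barista takes over: move the four rinsed tools from the full aluminium rinse rack to the empty wooden bar rack in reverse order, so that the tool now at the left end stands at the right end, the second from the left becomes the second from the right, and so on. Each ends standing upright and well centred on its own black disc, without any tool being tipped over, and the carafe and the saucer are left where they are.

Things in the scene. Friction and masses are not known exactly. Their poses are not given: they have to be found in the camera images.
- tamper_mid (a point): Tamper standing on its steel base: base 58 mm across and 18 mm high, thin neck, dark wooden handle, straight and 34 mm across from 42 to 72 mm above its underside; 78 mm tall, about 0.3 kg. Point on its upright axis half-way up, 39 mm above its underside; z axis up.
- leveler_mid (a point): Coffee leveler, a plain squat metal puck: 58 mm across up to 16 mm, 60 mm across from there to its flat top at 44 mm, about 0.25 kg. Point on its upright axis 22 mm above its underside; z axis up.
- cup_mid (a point): Amber glass espresso cup without handle, mouth up: 60 mm tall, outside 58 mm across 14 mm above its underside and 60 mm across at the rim, foot 48 mm, wall 3 mm, about 0.14 kg. Point on its upright axis 30 mm above its underside; z axis up.
- funnel_mid (a point): Small steel funnel standing on its wide mouth, spout up: mouth 62 mm across, cone up to 34 mm, then the spout, 18 mm across at its root and 16 mm at its top, 70 mm above its underside; about 0.1 kg. Point on its upright axis 35 mm above its underside; z axis up.
- rinse_rack: The rinse rack: aluminium, full at the start, fixed; lies before or behind the bar rack. 370 mm along its y (robot's left, yaw within 0.12 rad), 96 mm along x. Places at y = +135, +45, -45, -135 mm, x = 0: black discs 72 mm across, tops 22 mm above the counter. Origin: centre of its underside, on the counter. Ridges, hoops as on the bar rack.
- bar_rack: The bar rack: wooden, empty at the start, fixed. 370 mm along its y (robot's left, yaw within 0.12 rad), 96 mm along x. Places at y = +135, +45, -45, -135 mm, x = 0: black discs 72 mm across, tops 22 mm above the counter. 4 mm wide ridges between places top out at 26 mm, end hoops at y = +-182 mm at 45 mm. Origin: centre of its underside, on the counter.
- pad_tamper: Thin fixed black rubber disc, 72 mm across, 2 mm thick, on the rinse rack under the tamper at the start. Origin at its underside's centre, 20 mm above the counter. It never moves, so it keeps record of where the tamper stood.
- pad_leveler: Thin fixed black rubber disc, 72 mm across, 2 mm thick, on the rinse rack under the leveler at the start. Origin at its underside's centre, 20 mm above the counter. It never moves, so it keeps record of where the leveler stood.
- pad_cup: Thin fixed black rubber disc, 72 mm across, 2 mm thick, on the rinse rack under the cup at the start. Origin at its underside's centre, 20 mm above the counter. It never moves, so it keeps record of where the cup stood.
- pad_funnel: Thin fixed black rubber disc, 72 mm across, 2 mm thick, on the rinse rack under the funnel at the start. Origin at its underside's centre, 20 mm above the counter. It never moves, so it keeps record of where the funnel stood.
- carafe: Bystander: empty glass carafe, 120 mm across, 155 mm tall, black handle; stands loose to the right of the racks. Origin at its underside's centre.
- saucer: Bystander: olive ceramic saucer, 124 mm across, 16 mm high; lies loose to the left of the racks. Origin at its underside's centre.

How it is judged:
At the end, for the whole second after the job is handed in: Each tool stands released, at rest and upright (0.1 rad) on the bar rack, at the place whose y is minus that of its own pad's place on the rinse rack (+135 mm goes to -135 mm, and so on), within 12 mm of the disc's centre along each rack axis and 5 mm of standing height (((y of pad_tamper in the frame of rinse_rack between 0.115 and 0.155 m and y of tamper_mid in the frame of bar_rack between -0.147 and -0.123 m) or (y of pad_tamper in the frame of rinse_rack between 0.025 and 0.065 m and y of tamper_mid in the frame of bar_rack between -0.057 and -0.033 m) or (y of pad_tamper in the frame of rinse_rack between -0.065 and -0.025 m and y of tamper_mid in the frame of bar_rack between 0.033 and 0.057 m) or (y of pad_tamper in the frame of rinse_rack between -0.155 and -0.115 m and y of tamper_mid in the frame of bar_rack between 0.123 and 0.147 m)) and x of tamper_mid in the frame of bar_rack between -0.012 and 0.012 m and z of tamper_mid in the frame of bar_rack between 0.056 and 0.066 m and angle between each of tamper_mid, leveler_mid, cup_mid, funnel_mid's own z axis and vertical below 0.1 rad and linear speed of each of tamper, leveler, cup, funnel below 0.02 m/s and angular speed of each of tamper, leveler, cup, funnel below 0.2 rad/s and ((y of pad_leveler in the frame of rinse_rack between 0.115 and 0.155 m and y of leveler_mid in the frame of bar_rack between -0.147 and -0.123 m) or (y of pad_leveler in the frame of rinse_rack between 0.025 and 0.065 m and y of leveler_mid in the frame of bar_rack between -0.057 and -0.033 m) or (y of pad_leveler in the frame of rinse_rack between -0.065 and -0.025 m and y of leveler_mid in the frame of bar_rack between 0.033 and 0.057 m) or (y of pad_leveler in the frame of rinse_rack between -0.155 and -0.115 m and y of leveler_mid in the frame of bar_rack between 0.123 and 0.147 m)) and x of leveler_mid in the frame of bar_rack between -0.012 and 0.012 m and z of leveler_mid in the frame of bar_rack between 0.039 and 0.049 m and ((y of pad_cup in the frame of rinse_rack between 0.115 and 0.155 m and y of cup_mid in the frame of bar_rack between -0.147 and -0.123 m) or (y of pad_cup in the frame of rinse_rack between 0.025 and 0.065 m and y of cup_mid in the frame of bar_rack between -0.057 and -0.033 m) or (y of pad_cup in the frame of rinse_rack between -0.065 and -0.025 m and y of cup_mid in the frame of bar_rack between 0.033 and 0.057 m) or (y of pad_cup in the frame of rinse_rack between -0.155 and -0.115 m and y of cup_mid in the frame of bar_rack between 0.123 and 0.147 m)) and x of cup_mid in the frame of bar_rack between -0.012 and 0.012 m and z of cup_mid in the frame of bar_rack between 0.047 and 0.057 m and ((y of pad_funnel in the frame of rinse_rack between 0.115 and 0.155 m and y of funnel_mid in the frame of bar_rack between -0.147 and -0.123 m) or (y of pad_funnel in the frame of rinse_rack between 0.025 and 0.065 m and y of funnel_mid in the frame of bar_rack between -0.057 and -0.033 m) or (y of pad_funnel in the frame of rinse_rack between -0.065 and -0.025 m and y of funnel_mid in the frame of bar_rack between 0.033 and 0.057 m) or (y of pad_funnel in the frame of rinse_rack between -0.155 and -0.115 m and y of funnel_mid in the frame of bar_rack between 0.123 and 0.147 m)) and x of funnel_mid in the frame of bar_rack between -0.012 and 0.012 m and z of funnel_mid in the frame of bar_rack between 0.052 and 0.062 m); the robot touches nothing.
It fails at once if the carafe is shifted by more than 30 mm (distance of carafe from where it was at the start of the episode above 0.03 m).
It fails at once if the saucer is shifted by more than 30 mm (distance of saucer from where it was at the start of the episode above 0.03 m).
It fails at once if a tool is tipped over (angle between any of tamper_mid, leveler_mid, cup_mid, funnel_mid's own z axis and vertical above 0.8 rad).
It also fails if it takes over 96 s, if anything falls off the work surface, if the arm or the gripper's body presses on something with over 40 N, if the wrist force passes 120 N, or if a joint passes its speed limit or range.

## Working session

There is one attempt and no reset: what is moved stays moved. The work goes in short steps, Python scripts to look and compute and a tool call to move; the robot and the scene stay as the last step left them, time stands still between calls to the robot, and variables do not carry over. Pictures are saved under pics/ and viewed, at most 14 in all, crops included, and the job is handed in when it is done.

Besides the shell and the picture viewer there is one more tool, called after "Emit:" by a JSON object that holds its "name" and its "arguments". play_rows: Moves the arm, as the interface text tells. Its arguments: {"type":"object","properties":{"motion":{"type":"array"},"squeeze":{"type":"number"}},"required":["motion"]}

```bash
mkdir -p pics; cat > h.py <<'E'
import numpy as np, cv2
from workcell import observe, viewer, bot
def ray(name,uv):
    c=viewer.camera_info(name); K=np.array([[c['fx'],0,c['cx']],[0,c['fy'],c['cy']],[0,0,1.]])
    uv=np.atleast_2d(np.asarray(uv,float)); d=np.c_[(uv[:,0]-c['cx'])/c['fx'],(uv[:,1]-c['cy'])/c['fy']]
    s=d.copy()
    for _ in range(30): s=d/(1+c['k1']*(s**2).sum(1,keepdims=True))
    R=np.array(c['R']);t=np.array(c['t'])
    return -R.T@t, np.c_[s,np.ones(len(s))]@R
def plane(name,uv,z):
    o,d=ray(name,uv); return o+d*((z-o[2])/d[:,2])[:,None]
def cloud(name,depth):
    v,u=np.mgrid[:480,:640]; o,d=ray(name,np.c_[u.ravel(),v.ravel()])
    return (o+d*depth.ravel()[:,None]).reshape(480,640,3)
def save(im,f): cv2.imwrite('pics/'+f,im[:,:,::-1])
E
python3 - <<'E'
from h import *
for n in('scene','top'):
    p,d=viewer.grab_frame(n); save(p,n+'0.png'); np.savez(n+'0.npz',p=p,d=d); c=viewer.camera_info(n); print(n,(-np.array(c['R']).T@np.array(c['t'])).round(3),c['fx'],c['k1'])
s=observe(); print(s['clock'],s['position'],s['tool_rot'],s['grip_width'],bot.pinch_z)
E
```

```text
scene [ 1.229 -0.384  0.579] 462.7438259011858 0.037632796448399945
top [ 0.323 -0.008  1.268] 572.1025679491072 0.008850055230415073
0.1 [ 0.22804195 -0.58158761  0.20770009] [-3.14063795e+00  1.11262929e-04  3.73796385e-01] 0.08543817029434507 0.0187
```

View pics/top0.png

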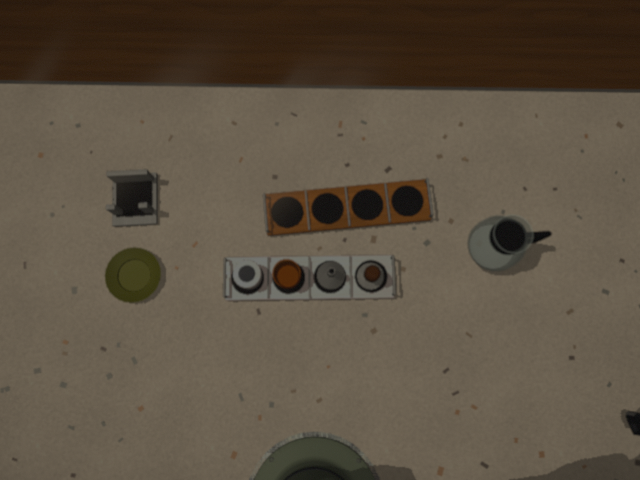

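View pics/scene0.png

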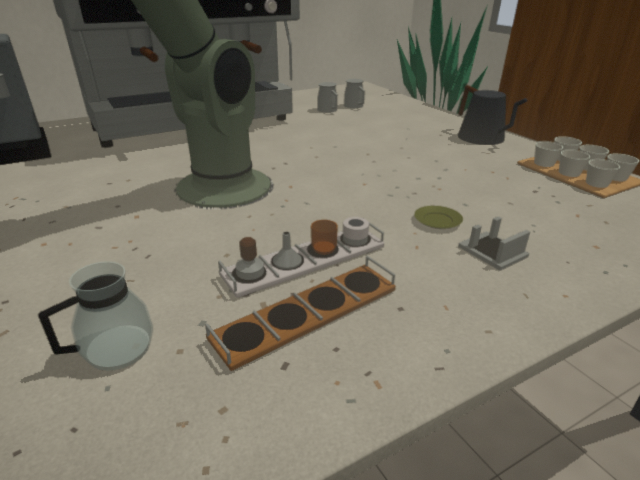

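The top view shows image up as +x and left as +y. Bar rack discs sit at about (287,212), (327,208), (367,205) and (407,201). On the rinse rack, left to right, are leveler (248,275), cup (289,276), funnel (331,274) and tamper (371,275). The rinse rack is nearer the robot.

```bash
python3 - <<'E'
from h import *
f=np.load('top0.npz');p,d=f['p'],f['d'];C=cloud('top',d)
print('disc depth z',[C[v,u].round(3).tolist() for u,v in((287,212),(327,208),(367,205),(407,201),(180,350))])
g=p.max(2); m=((g<45)).astype(np.uint8); m[:170]=0;m[240:]=0;m[:,:255]=0;m[:,440:]=0
n,l,s,c=cv2.connectedComponentsWithStats(m)
P=[]
for i in range(1,n):
    if s[i,4]>300:
        cs,_=cv2.findContours((l==i).astype(np.uint8),cv2.RETR_EXTERNAL,cv2.CHAIN_APPROX_NONE)
        (ex,ey),ax,_=cv2.fitEllipse(cs[0]); w=plane('top',[c[i],(ex,ey)],0.022)
        print(c[i].round(1),(round(ex,1),round(ey,1)),np.round(ax,1),s[i,4],w.round(4).tolist()); P.append(w[0,:2])
P=np.array(P);P=P[np.argsort(-P[:,1])]
if len(P)==4:
    k=np.array([.135,.045,-.045,-.135]); sl=(k@P)/(k@k); print('bar c',P.mean(0),'yaw',np.arctan2(-sl[0],sl[1]),'scale',np.hypot(*sl)); print((P.mean(0)+k[:,None]*sl).round(4))
# tools: depth slices
for nm,(u0,u1),zt in(('lev',(228,269),.066),('cup',(270,310),.082),('fun',(311,352),.092),('tam',(352,392),.1)):
    Q=C[250:300,u0:u1].reshape(-1,3); zz=Q[:,2]; S=Q[(zz>zt-.012)&(zz<zt+.012)]
    mm=(S[:,:2].min(0)+S[:,:2].max(0))/2 if len(S) else 0
    print(nm,len(S),zz.max().round(3),'mean',S.mean(0).round(4),'mid',np.round(mm,4),'ext',np.ptp(S,0).round(4))
big=cv2.resize(p[245:310,215:410],None,fx=4,fy=4,interpolation=cv2.INTER_CUBIC); save(big,'crop_r.png')
E
```

```text
disc depth z [[0.615, 0.07, 0.026], [0.626, -0.019, 0.026], [0.634, -0.109, 0.024], [0.645, -0.198, 0.023], [0.311, 0.296, 0.002]]
[406.9 200.5] (406.9, 200.5) [28.9 30.2] 727 [[0.646, -0.1983, 0.022], [0.646, -0.1982, 0.022]]
[367.  204.4] (367.0, 204.4) [29.2 30.1] 733 [[0.6359, -0.1086, 0.022], [0.6359, -0.1086, 0.022]]
[327.1 208.2] (327.1, 208.2) [29.4 30.1] 737 [[0.626, -0.0194, 0.022], [0.626, -0.0194, 0.022]]
[287.  212.1] (287.0, 212.1) [28.7 30.2] 721 [[0.6157, 0.0701, 0.022], [0.6157, 0.0701, 0.022]]
bar c [ 0.63092312 -0.06403136] yaw 0.11212319343230594 scale 0.999839024138422
[[ 0.6158  0.0701]
 [ 0.6259 -0.0193]
 [ 0.636  -0.1087]
 [ 0.646  -0.1982]]
lev 636 1.268 mean [0.47   0.1494 0.0669] mid [0.4707 0.1495] ext [0.0593 0.058  0.019 ]
cup 173 1.268 mean [0.4723 0.0669 0.0812] mid [0.4711 0.0654] ext [0.0599 0.0586 0.0198]
fun 54 1.268 mean [ 0.4743 -0.0277  0.0922] mid [ 0.4745 -0.0273] ext [0.0149 0.0147 0.0176]
tam 211 1.268 mean [ 0.4715 -0.1123  0.0991] mid [ 0.4722 -0.1128] ext [0.0335 0.0332 0.0144]
```

View pics/crop_r.png

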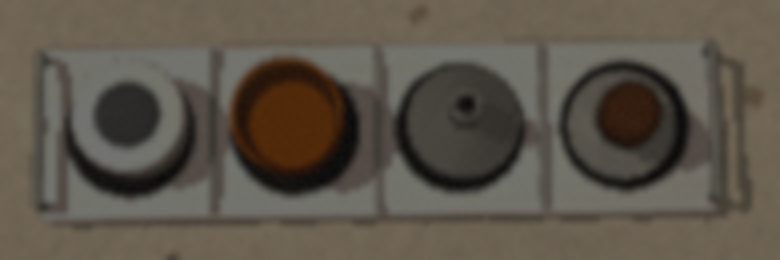

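The crop shows all four tools upright and slightly off-centre on their discs; their measured sizes match the list. The measured centres are leveler (.4705,.1495), cup (.4713,.0656), funnel (.4745,-.0273) and tamper (.472,-.1127). I'll start with the tamper, fingers closing along world x (yaw π/2).

```bash
cat > go.py <<'E'
import sys
from h import *
from scipy.spatial.transform import Rotation as Ro
s=observe(); x,y,z=map(float,sys.argv[1:4]); R=Ro.from_euler('xyz',s['tool_rot']); T=Ro.from_euler('xyz',[np.pi,0,np.pi/2])
print('shift cm',(100*R.inv().apply(np.array([x,y,z])-s['position'])).round(2),'rv',(R.inv()*T).as_rotvec().round(3),'pos',s['position'].round(4),'t',s['clock'])
E
python3 go.py .472 -.113 .2
```

```text
shift cm [ 39.82 -34.71   0.8 ] rv [-1.000e-03 -0.000e+00 -1.197e+00] pos [ 0.228  -0.5816  0.2077] t 0.1
```

Emit:
{"name": "play_rows", "arguments": {"motion": [[3.6,-3.1,0.2,0,0,-0.12,1],[7.2,-6.2,0.4,0,0,-0.24,1],[10.8,-9.3,0.6,0,0,-0.36,1],[14.4,-12.4,0.7,0,0,-0.48,1],[18,-15.5,0.8,0,0,-0.6,1]], "squeeze": 30}}

```text
clock: 0.6
position: [0.3396, -0.37, 0.2001]
tool_rot: [-3.141, 0.0, 0.979]
force: [1.3, -1.2, -0.1]
grip_width: 0.0854
finger_force: 0.0
```

```bash
python3 go.py .472 -.113 .2
```

```text
shift cm [28.71 -3.36  0.  ] rv [-0.     0.    -0.592] pos [ 0.3396 -0.37    0.2001] t 0.6
```

Emit:
{"name": "play_rows", "arguments": {"motion": [[4.8,-0.55,0,0,0,-0.12,1],[9.6,-1.1,0,0,0,-0.24,1],[14.4,-1.7,0,0,0,-0.36,1],[19.2,-2.25,0,0,0,-0.48,1],[24,-2.8,0,0,0,-0.592,1]]}}

```text
clock: 1.1
position: [0.4514, -0.1559, 0.2003]
tool_rot: [3.142, 0.0, 1.57]
force: [1.1, -0.2, -0.9]
grip_width: 0.0855
finger_force: 0.0
```

```bash
python3 go.py .472 -.113 .058
```

```text
shift cm [ 4.29  2.06 14.22] rv [ 0.  0. -0.] pos [ 0.4514 -0.1559  0.2003] t 1.1
```

Emit:
{"name": "play_rows", "arguments": {"motion": [[2.1,1,1,0,0,0,1],[4.2,2,3,0,0,0,1],[4.3,2.05,6,0,0,0,1],[4.3,2.05,9,0,0,0,1],[4.3,2.05,9,0,0,0,1]]}}

```text
clock: 1.6
position: [0.4697, -0.1141, 0.1074]
tool_rot: [-3.136, -0.001, 1.567]
force: [-0.6, -1.2, 1.6]
grip_width: 0.0855
finger_force: 0.0
```

```bash
python3 - <<'E'
from h import *
p,_=viewer.grab_frame('scene'); save(cv2.resize(p[200:300,180:400],None,fx=3,fy=3,interpolation=cv2.INTER_CUBIC),'s1.png')
E
python3 go.py .472 -.113 .058
```

```text
shift cm [0.13 0.14 5.14] rv [-0.003 -0.001 -0.005] pos [ 0.4707 -0.1143  0.1094] t 1.65
```

View pics/s1.png

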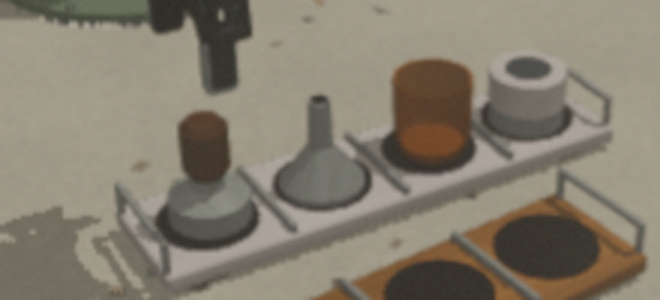

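The crop shows the open finger above the tamper handle, which sits near (205,140), in line. I'll descend and grip it.

Emit:
{"name": "play_rows", "arguments": {"motion": [[0,0,2,0,0,0,1],[0,0,4,0,0,0,1],[0,0,5.2,0,0,0,1],[0,0,5.2,0,0,0,1],[0,0,5.2,0,0,0,0]]}}

```text
clock: 2.15
position: [0.4722, -0.1148, 0.0592]
tool_rot: [3.141, 0.0, 1.566]
force: [0.7, 0.7, -0.2]
grip_width: 0.0732
finger_force: 0.0
```

Emit:
{"name": "play_rows", "arguments": {"motion": [[0,0,0,0,0,0,-1],[0,0,0,0,0,0,-1],[0,0,0,0,0,0,-1],[0,0,0,0,0,0,-1],[0,0,0,0,0,0,-1]], "squeeze": 35}}

```text
clock: 2.65
position: [0.4724, -0.1148, 0.0589]
tool_rot: [3.14, 0.0, 1.566]
force: [1.3, 0.7, 7.5]
grip_width: 0.0321
finger_force: 34.2
```

```bash
python3 go.py .6158 .0701 .16; python3 -c "
from h import *
print(observe())"
```

```text
shift cm [ 18.56  14.26 -10.09] rv [ 0.002  0.    -0.005] pos [ 0.4724 -0.1148  0.0589] t 2.65
{'clock': 2.65, 'qpos': array([ 0.40699212,  0.56037113, -0.38135613,  2.06494211,  0.37002029,
        0.57927624, -0.23907001]), 'qd': array([ 5.24317360e-04, -5.64865633e-04, -2.47384197e-04, -1.06760026e-03,
       -1.34923509e-03, -7.15469601e-04,  2.99034421e-05]), 'joint_efforts': array([ 4.71831020e-02, -7.63396311e+01, -4.40785378e+00, -2.00475919e+01,
       -3.82092583e-02,  1.04950934e-01, -4.39907468e-03]), 'position': array([ 0.47243384, -0.11479911,  0.05888908]), 'tool_rot': array([3.14000079e+00, 2.74192451e-04, 1.56571745e+00]), 'force': array([1.28123987, 0.72912788, 7.47736008]), 'moment': array([-0.02721992, -0.00154151, -0.01583901]), 'finger_force': 34.157041255384684, 'grip_width': 0.03211753244642441}
```

Emit:
{"name": "play_rows", "arguments": {"motion": [[0,0,-1,0,0,0,-1],[0,0,-3,0,0,0,-1],[0,0,-6,0,0,0,-1],[0,0,-9,0,0,0,-1],[0,0,-10.5,0,0,0,-1]]}}

```text
clock: 3.15
position: [0.4721, -0.1147, 0.1659]
tool_rot: [3.14, 0.0, 1.566]
force: [-0.2, -0.5, -3.4]
grip_width: 0.0319
finger_force: 35.8
```

Emit:
{"name": "play_rows", "arguments": {"motion": [[1,0.8,0,0,0,0,-1],[3.5,2.7,0,0,0,0,-1],[6.5,5,0,0,0,0,-1],[9.5,7.3,0,0,0,0,-1],[12,9.2,0,0,0,0,-1]]}}

```text
clock: 3.65
position: [0.565, 0.0076, 0.1625]
tool_rot: [-3.141, -0.001, 1.567]
force: [0.6, 0.0, -3.4]
grip_width: 0.0317
finger_force: 35.8
```

Emit:
{"name": "play_rows", "arguments": {"motion": [[2.5,2,0,0,0,0,-1],[4.8,3.8,0,0,0,0,-1],[6.3,5.1,0,0,0,0,-1],[6.3,5.1,0,0,0,0,-1],[6.3,5.1,0,0,0,0,-1]]}}

```text
clock: 4.15
position: [0.615, 0.0684, 0.1622]
tool_rot: [-3.14, 0.0, 1.567]
force: [-0.5, -0.6, -3.4]
grip_width: 0.032
finger_force: 35.9
```

```bash
python3 go.py .6158 .0681 .059; python3 -c "
from h import *
o=observe();print(o['grip_width'],o['force'],o['finger_force'])
p,_=viewer.grab_frame('scene'); save(cv2.resize(p[100:400,150:450],None,fx=2,fy=2,interpolation=cv2.INTER_CUBIC),'s2.png')"
```

```text
shift cm [-0.03  0.1  10.32] rv [-0.002  0.    -0.004] pos [0.615  0.0684 0.1622] t 4.15
0.032030517295725466 [-0.50648777 -0.55457757 -3.44734749] 35.898545826785266
```

View pics/s2.png

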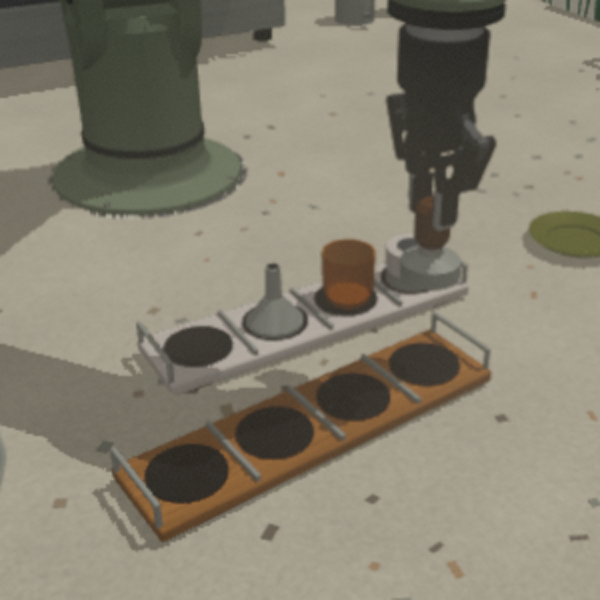

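The tamper hangs upright in the gripper at about (430,240), above the left bar place. I'll lower and release it.

Emit:
{"name": "play_rows", "arguments": {"motion": [[0,0.1,3,0,0,0,-1],[0,0.1,6,0,0,0,-1],[0,0.1,8.5,0,0,0,-1],[0,0.1,9.7,0,0,0,-1],[0,0.1,10.2,0,0,0,-1]]}}

```text
clock: 4.7
position: [0.616, 0.0671, 0.0603]
tool_rot: [-3.14, 0.0, 1.565]
force: [-0.2, 0.5, -3.9]
grip_width: 0.0321
finger_force: 35.9
```

Emit:
{"name": "play_rows", "arguments": {"motion": [[0,0,0,0,0,0,-1],[0,0,0,0,0,0,-0.2],[0,0,0,0,0,0,0.2],[0,0,0,0,0,0,0.6],[0,0,0,0,0,0,1]]}}

```text
clock: 5.2
position: [0.6169, 0.0676, 0.0618]
tool_rot: [3.141, -0.0, 1.566]
force: [0.6, -0.1, -0.6]
grip_width: 0.076
finger_force: 0.0
```

```bash
python3 go.py .4745 -.0273 .0615; python3 -c "
from h import *
o=observe();print(o['grip_width'],o['force'],o['finger_force'])"
```

```text
shift cm [-9.560e+00 -1.419e+01  1.000e-02] rv [ 0.001 -0.    -0.005] pos [0.6169 0.0676 0.0618] t 5.2
0.0760367560488484 [ 0.64078147 -0.09660137 -0.63791675] 0.0
```

Emit:
{"name": "play_rows", "arguments": {"motion": [[0,0,-2,0,0,0,1],[0,0,-5,0,0,0,1],[0,0,-8.5,0,0,0,1],[-2,-3,-8.8,0,0,0,1],[-4.5,-6.5,-8.8,0,0,0,1]]}}

```text
clock: 5.7
position: [0.5515, 0.0235, 0.1503]
tool_rot: [3.139, -0.001, 1.567]
force: [0.2, -1.4, -0.3]
grip_width: 0.085
finger_force: 0.0
```

Emit:
{"name": "play_rows", "arguments": {"motion": [[-2.5,-3.5,0,0,0,0,1],[-5,-7.6,0,0,0,0,1],[-5,-7.6,0,0,0,0,1],[-5,-7.6,0,0,0,0,1],[-5,-7.6,0,0,0,0,1]]}}

```text
clock: 6.2
position: [0.4761, -0.0262, 0.1496]
tool_rot: [3.14, -0.0, 1.566]
force: [0.3, 0.0, 0.2]
grip_width: 0.0854
finger_force: 0.0
```

```bash
python3 go.py .4745 -.0273 .0615; python3 - <<'E'
from h import *
p,d=viewer.grab_frame('top'); save(cv2.resize(p[150:310,210:450],None,fx=3,fy=3,interpolation=cv2.INTER_CUBIC),'t1.png'); C=cloud('top',d)
Q=C[170:245,255:445].reshape(-1,3)
for a in(.085,):
    S=Q[(Q[:,2]>a)&(Q[:,2]<.115)&(Q[:,0]>.56)&(Q[:,1]>.02)]; print(len(S),S.mean(0).round(4),(S.min(0)+S.max(0))/2,np.ptp(S,0))
E
```

```text
shift cm [-0.12 -0.17  8.81] rv [ 0.001 -0.    -0.005] pos [ 0.4761 -0.0262  0.1496] t 6.2
158 [0.6169 0.0712 0.0991] [0.61686443 0.06905385 0.0956657 ] [0.0338749  0.03171252 0.01896784]
```

View pics/t1.png

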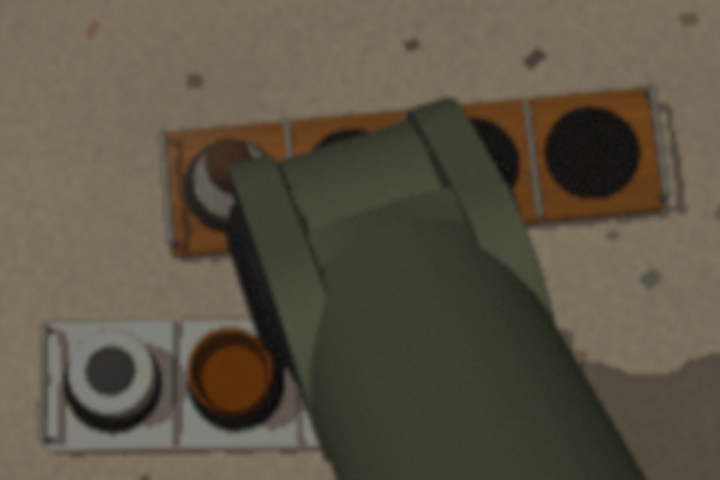

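The tamper stands upright on its disc at about (.617,.070), against a target of (.616,.070). The funnel is next.

Emit:
{"name": "play_rows", "arguments": {"motion": [[-0.1,-0.15,2.5,0,0,0,1],[-0.1,-0.15,5.5,0,0,0,1],[-0.1,-0.15,8,0,0,0,1],[-0.1,-0.15,8.7,0,0,0,1],[-0.1,-0.15,8.7,0,0,0,0.2]]}}

```text
clock: 6.75
position: [0.4735, -0.027, 0.0616]
tool_rot: [-3.14, -0.0, 1.567]
force: [-0.7, 0.4, 0.7]
grip_width: 0.0734
finger_force: 0.0
```

Emit:
{"name": "play_rows", "arguments": {"motion": [[0,0,0,0,0,0,-0.3],[0,0,0,0,0,0,-0.5],[0,0,0,0,0,0,-0.7],[0,0,0,0,0,0,-1],[0,0,0,0,0,0,-1]], "squeeze": 25}}

```text
clock: 7.25
position: [0.4743, -0.0277, 0.0627]
tool_rot: [3.14, -0.0, 1.566]
force: [1.6, -1.1, 4.8]
grip_width: 0.0144
finger_force: 24.5
```

Emit:
{"name": "play_rows", "arguments": {"motion": [[0,0,0,0,0,0,-1],[0,0,0,0,0,0,-1],[0,0,0,0,0,0,-1],[0,0,0,0,0,0,-1],[0,0,0,0,0,0,-1]]}}

```text
clock: 7.75
position: [0.4744, -0.0277, 0.0626]
tool_rot: [3.14, -0.0, 1.566]
force: [2.7, -0.2, 6.8]
grip_width: 0.0138
finger_force: 24.6
```

```bash
python3 go.py .6259 -.0193 .17
```

```text
shift cm [  0.92  15.16 -10.71] rv [ 0.002 -0.    -0.005] pos [ 0.4744 -0.0277  0.0626] t 7.75
```

Emit:
{"name": "play_rows", "arguments": {"motion": [[0,0,-1,0,0,0,-1],[0,0,-3,0,0,0,-1],[0,0,-6,0,0,0,-1],[0,0,-9,0,0,0,-1],[0,0,-10.5,0,0,0,-1]]}}

```text
clock: 8.25
position: [0.4739, -0.0276, 0.1698]
tool_rot: [3.14, 0.0, 1.566]
force: [1.3, -0.1, -1.5]
grip_width: 0.014
finger_force: 24.5
```

Emit:
{"name": "play_rows", "arguments": {"motion": [[0.1,1.5,0,0,0,0,-1],[0.2,4,0,0,0,0,-1],[0.4,7,0,0,0,0,-1],[0.6,10,0,0,0,0,-1],[0.8,12.5,0,0,0,0,-1]]}}

```text
clock: 8.75
position: [0.5995, -0.0203, 0.1676]
tool_rot: [-3.141, -0.0, 1.566]
force: [0.9, -0.6, -1.7]
grip_width: 0.0144
finger_force: 24.5
```

Emit:
{"name": "play_rows", "arguments": {"motion": [[0,1.7,0,0,0,0,-1],[0,2.65,0,0,0,0,-1],[0,2.65,0,0,0,0,-1],[0,2.65,0,0,0,0,-1],[0,2.65,0,0,0,0,-1]]}}

```text
clock: 9.25
position: [0.6244, -0.0206, 0.1675]
tool_rot: [-3.141, 0.0, 1.566]
force: [0.3, 0.8, -1.1]
grip_width: 0.0142
finger_force: 24.5
```

```bash
python3 go.py .6259 -.0193 .0626;python3 -c "
from h import *
o=observe();print(o['grip_width'],o['force'],o['finger_force'])
p,_=viewer.grab_frame('scene'); save(cv2.resize(p[180:380,180:420],None,fx=3,fy=3,interpolation=cv2.INTER_CUBIC),'s3.png')"
```

```text
shift cm [ 0.14  0.16 10.49] rv [-0.     0.    -0.005] pos [ 0.6244 -0.0206  0.1675] t 9.25
0.014249388353966592 [ 0.33723432  0.79315193 -1.11225667] 24.52276189273107
```

View pics/s3.png

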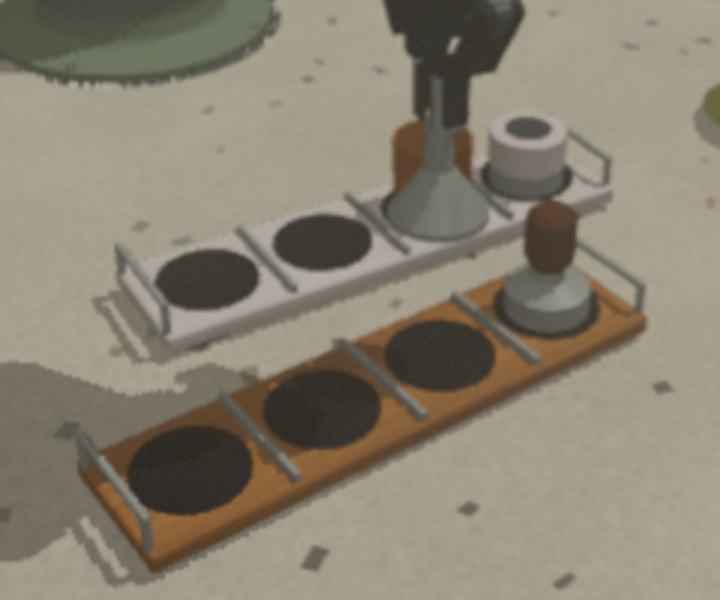

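The funnel hangs upright at (440,170) and the tamper stands upright and centred at (548,270). I'll lower the funnel.

Emit:
{"name": "play_rows", "arguments": {"motion": [[0.1,0.15,3,0,0,0,-1],[0.1,0.15,6,0,0,0,-1],[0.1,0.15,8.8,0,0,0,-1],[0.1,0.15,10,0,0,0,-1],[0.1,0.15,10.5,0,0,0,-1]]}}

```text
clock: 9.8
position: [0.6268, -0.0195, 0.0621]
tool_rot: [3.141, -0.0, 1.566]
force: [3.4, -3.4, 17.6]
grip_width: 0.014
finger_force: 26.4
```

Emit:
{"name": "play_rows", "arguments": {"motion": [[0,0,0,0,0,0,-1],[0,0,0,0,0,0,-0.4],[0,0,0,0,0,0,0.1],[0,0,0,0,0,0,0.6],[0,0,0,0,0,0,1]]}}

```text
clock: 10.3
position: [0.6268, -0.0195, 0.0626]
tool_rot: [3.141, 0.0, 1.566]
force: [-0.5, 0.4, -0.6]
grip_width: 0.0683
finger_force: 0.0
```

Emit:
{"name": "play_rows", "arguments": {"motion": [[0,0,0,0,0,0,1],[0,0,-2,0,0,0,1],[0,0,-5,0,0,0,1],[0,0,-8.5,0,0,0,1],[0,0,-8.8,0,0,0,1]]}}

```text
clock: 10.8
position: [0.6286, -0.0192, 0.1543]
tool_rot: [3.136, -0.0, 1.566]
force: [0.1, -0.4, -0.5]
grip_width: 0.0854
finger_force: 0.0
```

```bash
python3 go.py .4713 .0656 .15;python3 -c "
from h import *
o=observe();print(o['grip_width'],o['force'],o['finger_force'])"
```

```text
shift cm [  8.4  -15.77   0.35] rv [ 0.006 -0.    -0.005] pos [ 0.6286 -0.0192  0.1543] t 10.8
0.08535093904372157 [ 0.13344955 -0.38639837 -0.46568535] 0.0
```

Emit:
{"name": "play_rows", "arguments": {"motion": [[2.1,-3.9,0,0,0,0,1],[4.2,-7.8,0,0,0,0,1],[6.3,-11.7,0,0,0,0,1],[8.4,-15.6,0,0,0,0,1],[8.4,-15.6,0,0,0,0,1]]}}

```text
clock: 11.3
position: [0.467, 0.0674, 0.1503]
tool_rot: [-3.14, 0.001, 1.57]
force: [0.7, -0.7, -0.9]
grip_width: 0.0852
finger_force: 0.0
```

Emit:
{"name": "play_rows", "arguments": {"motion": [[0,0,0,0,0,0,1],[0,0,0,0,0,0,1],[0,0,0,0,0,0,1],[0,0,0,0,0,0,1],[0,0,0,0,0,0,1]]}}

```text
clock: 11.8
position: [0.4713, 0.0651, 0.15]
tool_rot: [-3.141, -0.0, 1.565]
force: [0.3, -0.2, -0.2]
grip_width: 0.0855
finger_force: 0.0
```

```bash
python3 go.py .4713 .0656 .035;python3 - <<'E'
from h import *
p,d=viewer.grab_frame('scene'); save(cv2.resize(p[180:380,180:420],None,fx=3,fy=3,interpolation=cv2.INTER_CUBIC),'s4.png')
E
```

```text
shift cm [5.00e-02 1.00e-02 1.15e+01] rv [-0.    -0.    -0.006] pos [0.4713 0.0651 0.15  ] t 11.8
```

View pics/s4.png

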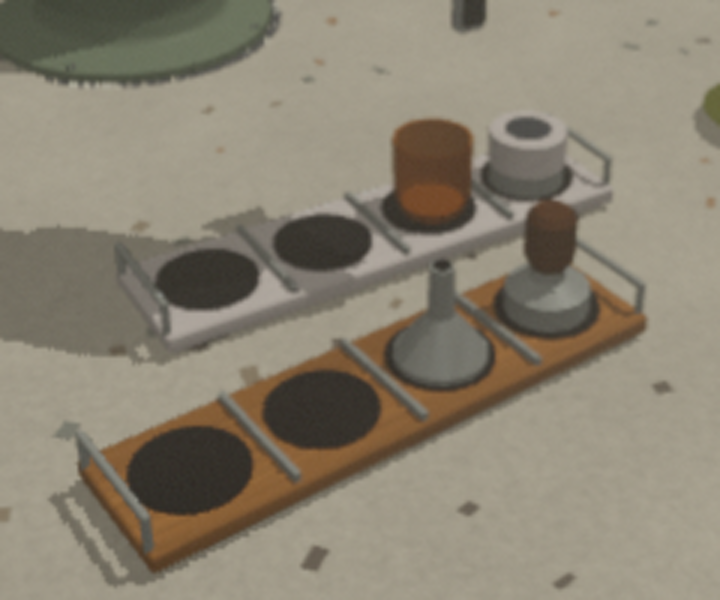

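The funnel and tamper stand centred at (440,330) and (548,270). I'll descend on the cup.

Emit:
{"name": "play_rows", "arguments": {"motion": [[0.05,0,3,0,0,0,1],[0.05,0,6,0,0,0,1],[0.05,0,9,0,0,0,1],[0.05,0,11.2,0,0,0,1],[0.05,0,11.5,0,0,0,1]]}}

```text
clock: 12.35
position: [0.4698, 0.0657, 0.0332]
tool_rot: [-3.138, 0.0, 1.566]
force: [-0.5, 0.1, 1.0]
grip_width: 0.0856
finger_force: 0.0
```

Emit:
{"name": "play_rows", "arguments": {"motion": [[0,0,0,0,0,0,1],[0,0,0,0,0,0,0.6],[0,0,0,0,0,0,0.3],[0,0,0,0,0,0,-0.2],[0,0,0,0,0,0,-0.2]], "squeeze": 25}}

```text
clock: 12.85
position: [0.4719, 0.0658, 0.0365]
tool_rot: [3.14, -0.0, 1.565]
force: [-1.3, -0.0, 11.1]
grip_width: 0.0595
finger_force: 24.3
```

Emit:
{"name": "play_rows", "arguments": {"motion": [[0,0,0,0,0,0,-0.2],[0,0,0,0,0,0,-0.2],[0,0,0,0,0,0,-0.2],[0,0,0,0,0,0,-0.2],[0,0,0,0,0,0,-0.2]]}}

```text
clock: 13.35
position: [0.4719, 0.0658, 0.0365]
tool_rot: [3.139, -0.0, 1.565]
force: [-0.9, -0.9, 11.7]
grip_width: 0.0595
finger_force: 24.3
```

```bash
python3 go.py .6360 -.1087 .14
```

```text
shift cm [-17.36  16.52 -10.32] rv [ 0.002 -0.    -0.006] pos [0.4719 0.0658 0.0365] t 13.35
```

Emit:
{"name": "play_rows", "arguments": {"motion": [[0,0,-1,0,0,0,-0.2],[0,0,-3,0,0,0,-0.2],[0,0,-6,0,0,0,-0.2],[0,0,-9,0,0,0,-0.2],[0,0,-10.5,0,0,0,-0.2]]}}

```text
clock: 13.85
position: [0.4718, 0.066, 0.1434]
tool_rot: [3.139, -0.0, 1.566]
force: [0.4, 0.9, -2.1]
grip_width: 0.0596
finger_force: 27.6
```

Emit:
{"name": "play_rows", "arguments": {"motion": [[-1,1,0,0,0,0,-0.2],[-3,2.9,0,0,0,0,-0.2],[-5.2,5,0,0,0,0,-0.2],[-7.4,7.1,0,0,0,0,-0.2],[-9.6,9.2,0,0,0,0,-0.2]]}}

```text
clock: 14.35
position: [0.5633, -0.0325, 0.14]
tool_rot: [-3.141, 0.0, 1.565]
force: [0.4, 0.3, -2.1]
grip_width: 0.0593
finger_force: 27.6
```

Emit:
{"name": "play_rows", "arguments": {"motion": [[-2.2,2.1,0,0,0,0,-0.2],[-4.4,4.2,0,0,0,0,-0.2],[-6.4,6.1,0,0,0,0,-0.2],[-7.7,7.3,0,0,0,0,-0.2],[-7.7,7.3,0,0,0,0,-0.2]]}}

```text
clock: 14.85
position: [0.6359, -0.1112, 0.1394]
tool_rot: [-3.141, 0.001, 1.563]
force: [-0.9, -0.3, -0.8]
grip_width: 0.0596
finger_force: 27.7
```

Emit:
{"name": "play_rows", "arguments": {"motion": [[0,0,0,0,0,0,-0.2],[0,0,0,0,0,0,-0.2],[0,0,0,0,0,0,-0.2],[0,0,0,0,0,0,-0.2],[0,0,0,0,0,0,-0.2]]}}

```text
clock: 15.35
position: [0.6351, -0.1078, 0.1403]
tool_rot: [3.142, 0.0, 1.566]
force: [-0.2, -0.6, -1.0]
grip_width: 0.0595
finger_force: 27.7
```

```bash
python3 go.py .6360 -.1087 .0365;python3 -c "
from h import *
p,_=viewer.grab_frame('scene'); save(cv2.resize(p[180:380,180:420],None,fx=3,fy=3,interpolation=cv2.INTER_CUBIC),'s5.png')"
```

```text
shift cm [-0.09  0.09 10.38] rv [ 0.     0.    -0.005] pos [ 0.6351 -0.1078  0.1403] t 15.35
```

View pics/s5.png

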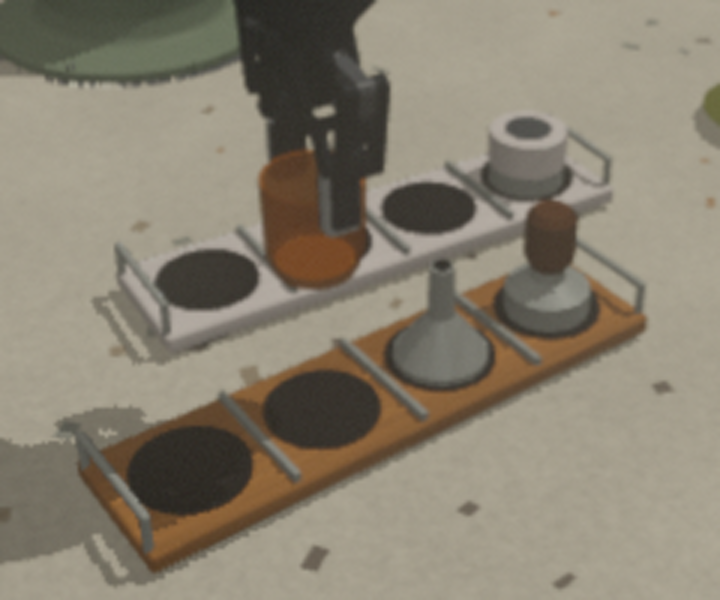

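The cup hangs upright at (312,215), above its place. I'll lower and release it.

Emit:
{"name": "play_rows", "arguments": {"motion": [[-0.1,0.1,3,0,0,0,-0.2],[-0.1,0.1,6,0,0,0,-0.2],[-0.1,0.1,8.8,0,0,0,-0.2],[-0.1,0.1,9.9,0,0,0,-0.2],[-0.1,0.1,10.3,0,0,0,-0.2]]}}

```text
clock: 15.9
position: [0.6357, -0.1089, 0.0365]
tool_rot: [-3.14, -0.0, 1.566]
force: [-12.8, 1.5, 22.9]
grip_width: 0.0592
finger_force: 29.9
```

Emit:
{"name": "play_rows", "arguments": {"motion": [[0,0,0,0,0,0,-0.2],[0,0,0,0,0,0,0.5],[0,0,0,0,0,0,0.7],[0,0,0,0,0,0,1],[0,0,0,0,0,0,1]]}}

```text
clock: 16.4
position: [0.6364, -0.1091, 0.0376]
tool_rot: [3.141, 0.0, 1.566]
force: [-0.5, -0.0, -0.1]
grip_width: 0.0856
finger_force: 0.0
```

Emit:
{"name": "play_rows", "arguments": {"motion": [[0,0,0,0,0,0,1],[0,0,-1,0,0,0,1],[0,0,-4,0,0,0,1],[0,0,-8,0,0,0,1],[0,0,-11.5,0,0,0,1]]}}

```text
clock: 16.9
position: [0.6362, -0.1089, 0.1546]
tool_rot: [3.141, -0.0, 1.566]
force: [0.3, -0.2, -0.2]
grip_width: 0.0854
finger_force: 0.0
```

```bash
python3 go.py .4705 .1495 .15
```

```text
shift cm [ 25.76 -16.7    0.46] rv [ 0.001 -0.    -0.005] pos [ 0.6362 -0.1089  0.1546] t 16.9
```

Emit:
{"name": "play_rows", "arguments": {"motion": [[3.6,-2.35,0,0,0,0,1],[7.2,-4.7,0,0,0,0,1],[10.8,-7,0,0,0,0,1],[14.4,-9.3,0,0,0,0,1],[18,-11.7,0,0,0,0,1]]}}

```text
clock: 17.4
position: [0.5192, 0.0728, 0.153]
tool_rot: [3.141, 0.0, 1.566]
force: [1.0, 1.8, 0.4]
grip_width: 0.0854
finger_force: 0.0
```

Emit:
{"name": "play_rows", "arguments": {"motion": [[3.6,-2.4,0,0,0,0,1],[7.75,-4.9,0,0,0,0,1],[7.75,-4.9,0,0,0,0,1],[7.75,-4.9,0,0,0,0,1],[7.75,-4.9,0,0,0,0,1]]}}

```text
clock: 17.9
position: [0.472, 0.1486, 0.1526]
tool_rot: [3.141, 0.0, 1.565]
force: [-0.4, -1.1, 0.7]
grip_width: 0.0855
finger_force: 0.0
```

```bash
python3 go.py .4705 .1495 .03;python3 -c "
from h import *
p,_=viewer.grab_frame('scene'); save(cv2.resize(p[180:380,180:420],None,fx=3,fy=3,interpolation=cv2.INTER_CUBIC),'s6.png')"
```

```text
shift cm [ 0.09 -0.16 12.26] rv [ 0.001  0.    -0.006] pos [0.472  0.1486 0.1526] t 17.9
```

View pics/s6.png

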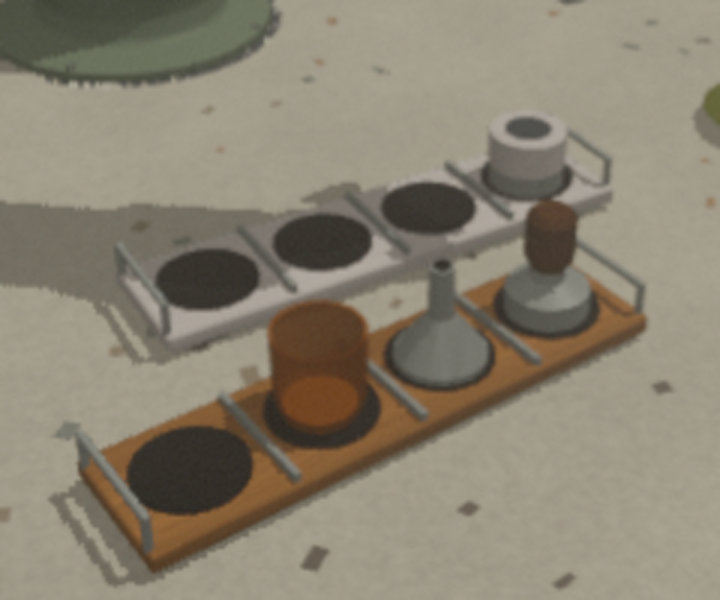

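The cup stands upright on its disc near (320,400). The leveler is next.

Emit:
{"name": "play_rows", "arguments": {"motion": [[0.1,-0.15,3,0,0,0,1],[0.1,-0.15,6,0,0,0,1],[0.1,-0.15,9,0,0,0,1],[0.1,-0.15,11.5,0,0,0,1],[0.1,-0.15,12.2,0,0,0,1]]}}

```text
clock: 18.45
position: [0.4693, 0.149, 0.0281]
tool_rot: [-3.139, 0.001, 1.564]
force: [-0.3, -0.3, 1.1]
grip_width: 0.0855
finger_force: 0.0
```

Emit:
{"name": "play_rows", "arguments": {"motion": [[0,0,0,0,0,0,1],[0,0,0,0,0,0,0.6],[0,0,0,0,0,0,0.3],[0,0,0,0,0,0,-0.2],[0,0,0,0,0,0,-0.2]], "squeeze": 40}}

```text
clock: 18.95
position: [0.471, 0.1504, 0.0317]
tool_rot: [3.139, -0.0, 1.565]
force: [-1.5, -1.8, 11.1]
grip_width: 0.0575
finger_force: 40.3
```

Emit:
{"name": "play_rows", "arguments": {"motion": [[0,0,0,0,0,0,-0.2],[0,0,0,0,0,0,-0.2],[0,0,0,0,0,0,-0.2],[0,0,0,0,0,0,-0.2],[0,0,0,0,0,0,-0.2]]}}

```text
clock: 19.45
position: [0.471, 0.1504, 0.0316]
tool_rot: [3.139, -0.0, 1.565]
force: [-2.1, -1.6, 10.8]
grip_width: 0.0579
finger_force: 40.3
```

```bash
python3 go.py .6460 -.1982 .14
```

```text
shift cm [-34.75  17.72 -10.81] rv [ 0.002 -0.    -0.006] pos [0.471  0.1504 0.0316] t 19.45
```

Emit:
{"name": "play_rows", "arguments": {"motion": [[0,0,-1,0,0,0,-0.2],[0,0,-3,0,0,0,-0.2],[0,0,-6,0,0,0,-0.2],[0,0,-9,0,0,0,-0.2],[0,0,-10.5,0,0,0,-0.2]]}}

```text
clock: 19.95
position: [0.4706, 0.1506, 0.1385]
tool_rot: [3.139, -0.001, 1.566]
force: [-0.3, -0.1, -3.5]
grip_width: 0.0578
finger_force: 43.9
```

Emit:
{"name": "play_rows", "arguments": {"motion": [[-1,0.5,0,0,0,0,-0.2],[-3.5,1.8,0,0,0,0,-0.2],[-6.5,3.3,0,0,0,0,-0.2],[-9.5,4.8,0,0,0,0,-0.2],[-12.5,6.4,0,0,0,0,-0.2]]}}

```text
clock: 20.45
position: [0.5334, 0.0226, 0.1346]
tool_rot: [-3.141, 0.0, 1.565]
force: [0.3, 0.4, -3.7]
grip_width: 0.0577
finger_force: 43.8
```

Emit:
{"name": "play_rows", "arguments": {"motion": [[-3,1.5,0,0,0,0,-0.2],[-6,3,0,0,0,0,-0.2],[-9,4.6,0,0,0,0,-0.2],[-12,6.1,0,0,0,0,-0.2],[-15,7.6,0,0,0,0,-0.2]]}}

```text
clock: 20.95
position: [0.6084, -0.1279, 0.1344]
tool_rot: [-3.14, 0.0, 1.565]
force: [0.4, 0.7, -3.2]
grip_width: 0.0576
finger_force: 43.8
```

Emit:
{"name": "play_rows", "arguments": {"motion": [[-2.8,1.4,0,0,0,0,-0.2],[-5.2,2.7,0,0,0,0,-0.2],[-7.2,3.7,0,0,0,0,-0.2],[-7.2,3.7,0,0,0,0,-0.2],[-7.2,3.7,0,0,0,0,-0.2]]}}

```text
clock: 21.45
position: [0.6444, -0.1984, 0.1341]
tool_rot: [-3.14, -0.0, 1.565]
force: [0.2, 1.9, -2.6]
grip_width: 0.0575
finger_force: 43.8
```

Emit:
{"name": "play_rows", "arguments": {"motion": [[0,0,0,0,0,0,-0.2],[0,0,0,0,0,0,-0.2],[0,0,0,0,0,0,-0.2],[0,0,0,0,0,0,-0.2],[0,0,0,0,0,0,-0.2]]}}

```text
clock: 21.95
position: [0.6453, -0.1974, 0.1353]
tool_rot: [3.141, 0.0, 1.566]
force: [1.3, -0.1, -2.2]
grip_width: 0.0578
finger_force: 43.8
```

```bash
python3 go.py .6460 -.1985 .0316;python3 -c "
from h import *
p,_=viewer.grab_frame('scene'); save(cv2.resize(p[180:380,180:420],None,fx=3,fy=3,interpolation=cv2.INTER_CUBIC),'s7.png')"
```

```text
shift cm [-0.11  0.07 10.37] rv [ 0.     0.    -0.005] pos [ 0.6453 -0.1974  0.1353] t 21.95
```

View pics/s7.png

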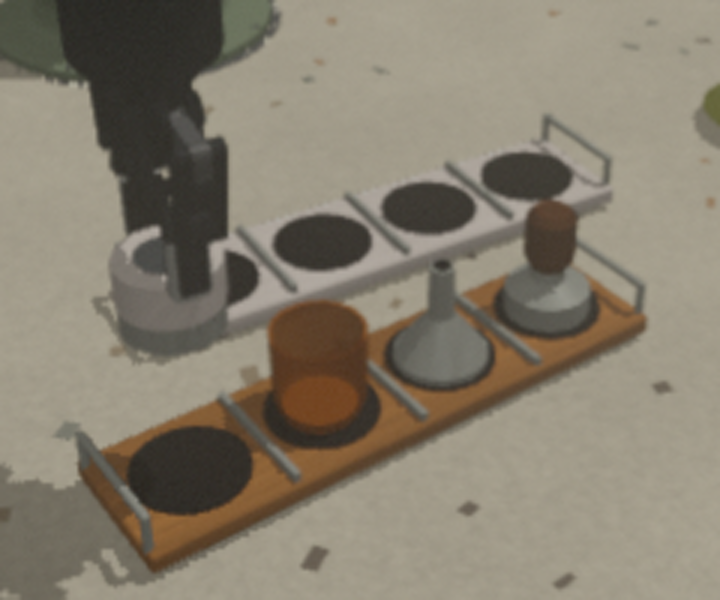

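The leveler is held level at (170,290), above its place. I'll lower and release it, then retreat.

Emit:
{"name": "play_rows", "arguments": {"motion": [[-0.1,0.1,3,0,0,0,-0.2],[-0.1,0.1,6,0,0,0,-0.2],[-0.1,0.1,8.8,0,0,0,-0.2],[-0.1,0.1,9.9,0,0,0,-0.2],[-0.1,0.1,10.3,0,0,0,-0.2]]}}

```text
clock: 22.5
position: [0.6453, -0.1984, 0.0318]
tool_rot: [-3.139, -0.0, 1.566]
force: [-19.2, 3.8, 28.9]
grip_width: 0.0579
finger_force: 47.2
```

Emit:
{"name": "play_rows", "arguments": {"motion": [[0,0,0,0,0,0,-0.2],[0,0,0,0,0,0,0.5],[0,0,0,0,0,0,0.7],[0,0,0,0,0,0,1],[0,0,0,0,0,0,1]]}}

```text
clock: 23.0
position: [0.6465, -0.1987, 0.0326]
tool_rot: [3.141, 0.0, 1.566]
force: [0.6, -0.9, 0.4]
grip_width: 0.0855
finger_force: 0.0
```

Emit:
{"name": "play_rows", "arguments": {"motion": [[0,0,0,0,0,0,1],[0,0,-1,0,0,0,1],[0,0,-4,0,0,0,1],[0,0,-8,0,0,0,1],[0,0,-12,0,0,0,1]]}}

```text
clock: 23.5
position: [0.646, -0.1984, 0.1542]
tool_rot: [-3.141, -0.0, 1.566]
force: [-0.1, 0.2, -0.5]
grip_width: 0.0856
finger_force: 0.0
```

Emit:
{"name": "play_rows", "arguments": {"motion": [[0,-3,-2,0,0,0,1],[0,-7,-4,0,0,0,1],[0,-11,-5,0,0,0,1],[0,-15,-5,0,0,0,1],[0,-18,-5,0,0,0,1]]}}

```text
clock: 24.0
position: [0.4641, -0.1978, 0.2032]
tool_rot: [3.141, 0.001, 1.565]
force: [1.6, -0.6, -0.2]
grip_width: 0.0851
finger_force: 0.0
```

Emit:
{"name": "play_rows", "arguments": {"motion": [[-4,0,0,0,0,0,1],[-8,0,0,0,0,0,1],[-12,0,0,0,0,0,1],[-16,0,0,0,0,0,1],[-16,0,0,0,0,0,1]]}}

```text
clock: 24.5
position: [0.464, -0.3629, 0.2024]
tool_rot: [-3.141, 0.002, 1.56]
force: [-1.5, 1.1, -0.4]
grip_width: 0.0854
finger_force: 0.0
```

```bash
python3 - <<'E'
from h import *
p,d=viewer.grab_frame('top'); save(cv2.resize(p[150:310,210:450],None,fx=3,fy=3,interpolation=cv2.INTER_CUBIC),'t9.png'); C=cloud('top',d)
Q=C[150:250,250:450].reshape(-1,3)
c=np.array([.6309,-.0640]);a=.1121
L=Q.copy(); e=Q[:,:2]-c; L[:,0]=e@[np.cos(a),np.sin(a)]; L[:,1]=e@[-np.sin(a),np.cos(a)]
for n,y,z in(('tam',.135,.1),('fun',.045,.092),('cup',-.045,.082),('lev',-.135,.066)):
    S=L[(abs(L[:,1]-y)<.043)&(abs(L[:,0])<.06)&(abs(L[:,2]-z)<.012)]
    print(n,len(S),'mean-off',(S.mean(0)-[0,y,z]).round(4),'mid-off',((S.min(0)+S.max(0))/2-[0,y,z]).round(4)[:2],'ext',np.ptp(S,0).round(3)[:2])
E
```

```text
tam 200 mean-off [-0.0005 -0.0014 -0.0014] mid-off [ 0.0014 -0.0011] ext [0.034 0.033]
fun 60 mean-off [ 0.0003 -0.0004 -0.0009] mid-off [ 0.0016 -0.0003] ext [0.017 0.015]
cup 194 mean-off [ 0.0004 -0.0009 -0.0019] mid-off [-0.0004 -0.0005] ext [0.059 0.059]
lev 600 mean-off [-0.0024  0.0007  0.0006] mid-off [-0.0009  0.0001] ext [0.06  0.059]
```

View pics/t9.png

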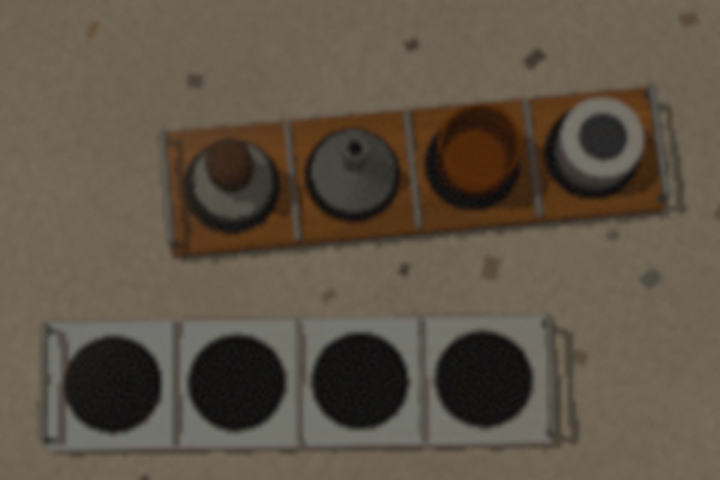

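All four tools stand upright on their bar discs, each within about 2.5 mm of centre. The arm is clear, so I'll hand the job in.

```bash
python3 -c "
from h import *
print(bot.job_done(), observe()['clock'])"
```

```text
the job is handed in; nothing more can be done
the job is handed in; nothing more can be done
```

The job is handed in after about 25 s: all four tools stand upright in reverse order on the bar rack, each measured within about 2.5 mm of its disc's centre, and the arm never came near the carafe or saucer; no verdict was returned.

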